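Walk the loaded vial block round to the filler's fence

ROBOT

A 6-joint arm with a two-finger parallel gripper is mounted at the origin on the work surface. World frame = base frame: x ahead of the robot, y to its left, z up, the work surface at z = 0. Lengths are in m, angles in rad, forces in N, time in s.
With the tool pointing down it reaches from about 0.3 to 0.775 m from the base axis. Payload 14.6 kg.
Tool frame: the origin (TCP) lies midway between the tips of the shut fingers; the grasp point (between the pads) lies bot.grip_depth behind it (bot.grip_depth is the distance from the TCP to the grasp point, in m); z points along the fingers, y is the line along which they close (so a half turn about z gives the same grasp; the last joint's range is limited). The gripper opens to 85 mm and grips with 20 to 120 N. Pads are 22 mm wide; open, the fingers measure 114 mm over their backs; the gripper's body (76 mm by 85 mm) begins 54 mm behind the grasp point. The pads swing forward as they close: fully open they stand 13 mm farther back than shut.
Start: joints at [-1.243, 0.3, 1.521, -0, 1.321, -0.067], TCP at [0.212, -0.508, 0.231] pointing down, gripper open.
Joint ranges: [-3.03, 3.03], [-0.79, 2.21], [0.23, 2.52], [-1.04, 4.18], [0, 3.07], [-2.55, 2.55]. Speed limits (rad/s): [2.22, 2.22, 2.57, 3.14, 3.14, 3.14].

INTERFACE

Orientations are given as a unit quaternion [x, y, z, w].
In Python, from rig import bot gives the robot as it stands.
- The arm moves only by the tool servo_tool, never from a script. Its argument "steps" is text: rows parted by semicolons, each of 5 numbers parted by spaces: the shift along the world's x, y, z in m, then the turn about the world's z in degrees, then the opening in per cent of the stroke, from 0 (shut) to 100 (fully open). In form: tx ty tz yaw hand; .... A call has 1 to 5 rows; each row is the pose to reach, as a shift and turn from the pose commanded when the call began; what a row does not reach only later rows make up. A row lasts 1/8 s, in which the tool goes at most 62.5 mm and 10.7 degrees, less where a joint would pass 70% of its speed; a pose out of reach is approached as far as the arm can. A call with a gripper value outside its range is refused whole. The fingers move at their own pace and stop on an object; the grip force is fixed at half the most. Time passes only in rows, so rows that repeat a pose let the fingers close. It gives the time, the measured TCP pose, the force, the opening and the grip force at its end, in the units of the state.
- bot.read_state(): the state, without advancing time (a new reading comes with each control period).
- bot.snapshot(name): name is "scene" or "top"; returns the picture (384x512x3 uint8, red, green, blue); there is no depth.
- bot.camera_model(name): a dict with "fx", "fy", "cx", "cy" (pixels), "rvec" (rotation vector, rad) and "tvec" (3), from world to camera coordinates, as OpenCV has them. Camera axes: x right, y down, z forward; pixel columns grow to the right and rows downward; lengths in m; the calibration is good to about 2 mm. A picture is of the moment at which its call begins. camera_model takes no time and is no camera call.
- bot.hand_in(): hands the job in; it is judged then, once.
The state is a dict: "t": time; "joint_positions": joint angles; "dq": joint speeds; "tau": joint torques, N m; "eef_pos": TCP position; "ee_rot": TCP orientation; "wrist_force": force on the tool from outside, world axes, zero at the start; "moment": the same for the moment, N m; "width": finger opening in m; "grasp_force": force on a finger pad.
Only numpy, scipy, OpenCV 4.12 (cv2) and the standard library are available. Lean on these libraries where they do the work, as an engineer would, in place of code of your own. Each camera call takes 0.05 s, during which the arm holds its last target. There are 200 camera calls.

TASK

Walk the heavy vial block round by pushing at its corners until its red-marked long side lies flush against the filler's fence, with the red line on the block meeting the red line on the fence. Have it about square before any part of it touches the fence, so that no corner knocks the filler. The block is loaded, so only push it along the table, never lift or tip it; keep off the vials and leave the bottles, the beaker and the jar where they stand.

Things in the scene. Friction and masses are not known exactly. Their poses are not given: they have to be found in the camera images.
- station: Bench filler, fixed. Its front is the fence, an aluminium strip 260 mm long, 30 high, with a red line 6 mm wide at its middle. Origin: on the fence's front face at table height, under the red line. x points square into the fence, away from the block; y along it; z up. Behind, x 38 to 153 mm: white housing 55 mm high; parked nozzle bar over its rear half, to 105 mm. In front of the fence: free table.
- block: Vial block, solid aluminium, about 1.5 kg, 90 (x) by 150 (y) by 45 mm high; loose, slides at about 10 to 20 N. Origin: centre of its underside, z up. Marked side: the +x long side, red line 6 mm wide at its middle; -x side: blue band. Home: axes parallel to the station's, origin 45 mm before the fence. Starts clear of the fence, turned 35 to 75 degrees anticlockwise from that, seen from above.
- block_left (a point): The foot of the block's corner at the +y end of its marked side: at (45, 75, 0) mm in the block's frame.
- block_right (a point): The foot of the block's corner at the -y end of its marked side: at (45, -75, 0) mm in the block's frame.
- vial0: Open glass vial, 20 mm in diameter and 40 mm tall, loose in a 33 mm deep well at (8, -54) mm of the block's frame; its mouth is 52 mm above the table. Origin: the centre of its underside, 12 mm above the table.
- vial1: Open glass vial, 20 mm in diameter and 40 mm tall, loose in a 33 mm deep well at (8, -27) mm of the block's frame; its mouth is 52 mm above the table. Origin: the centre of its underside, 12 mm above the table.
- vial2: Open glass vial, 20 mm in diameter and 40 mm tall, loose in a 33 mm deep well at (8, 0) mm of the block's frame; its mouth is 52 mm above the table. Origin: the centre of its underside, 12 mm above the table.
- vial3: Open glass vial, 20 mm in diameter and 40 mm tall, loose in a 33 mm deep well at (8, 27) mm of the block's frame; its mouth is 52 mm above the table. Origin: the centre of its underside, 12 mm above the table.
- vial4: Open glass vial, 20 mm in diameter and 40 mm tall, loose in a 33 mm deep well at (8, 54) mm of the block's frame; its mouth is 52 mm above the table. Origin: the centre of its underside, 12 mm above the table.
- amber_bottle: Bystander: amber dropper bottle with black cap and bulb, 42 mm in diameter, 123 mm tall, standing loose beside the work place, 0.23 to 0.29 m from the red line along the fence, on either side. Origin: the centre of its underside.
- yellow_bottle: Bystander: dropper bottle of pale yellow oil with black cap and bulb, 42 mm in diameter, 123 mm tall, standing loose beside the work place, 0.23 to 0.29 m from the red line along the fence, on either side. Origin: the centre of its underside.
- beaker: Bystander: small open glass beaker, 54 mm in diameter at the rim, 75 mm tall, standing loose beside the work place, 0.23 to 0.29 m from the red line along the fence, on either side. Origin: the centre of its underside.
- bean_jar: Bystander: squat jar of coffee beans with a steel lid, 68 mm in diameter, 74 mm tall, standing loose beside the work place, 0.23 to 0.29 m from the red line along the fence, on either side. Origin: the centre of its underside.

How it is judged:
By the outcome, as a careful person would: the job done as asked, in the order asked, and still so for the second after the job is handed in, with the robot touching nothing.
It also fails if it takes over 64 s, if anything falls off the work surface, if the arm or the gripper's body presses on something with over 40 N, if the wrist force passes 120 N, or if a joint passes its speed limit or range.

## Working session

There is one attempt and no reset: what is moved stays moved. The work goes in short steps, Python scripts to look and compute and a tool call to move; the robot and the scene stay as the last step left them, time stands still between calls to the robot, and variables do not carry over. Pictures are saved under pics/ and viewed, at most 10 in all, crops included, and the job is handed in when it is done.

Besides the shell and the picture viewer there is one more tool, called after "Call:" as name(argument=value, ...) on one line, values as JSON. servo_tool: Moves the arm, as the interface text tells. Its arguments: {"type":"object","properties":{"steps":{"type":"string"}},"required":["steps"]}

```bash
mkdir -p pics
python3 - <<'E'
from rig import bot
import cv2,numpy as np
for n in("top","scene"):
    im=bot.snapshot(n); cv2.imwrite(f"pics/{n}0.png",im[:,:,::-1])
    c=bot.camera_model(n);R=cv2.Rodrigues(np.array(c['rvec'],float))[0];print(n,c['fx'],c['cx'],c['cy'],(-R.T@np.array(c['tvec'])).round(3),R.round(2).tolist())
s=bot.read_state();print(s['t'],s['eef_pos'],s['ee_rot'],bot.grip_depth)
E
```

```text
top 380.829607693953 250.93357750820206 187.08236057162273 [0.439 0.019 0.879] [[-0.01, -1.0, 0.04], [-0.99, -0.0, -0.17], [0.17, -0.04, -0.99]]
scene 388.44275309544554 255.06406615174336 193.43131431899064 [ 0.917 -0.524  0.56 ] [[0.87, 0.49, -0.0], [0.31, -0.56, -0.77], [-0.37, 0.67, -0.64]]
0.1 [ 0.21145574 -0.50750697  0.23077641] [ 9.80584517e-01  1.96096247e-01 -6.25880059e-05 -5.13489074e-04] 0.0187
```

View pics/top0.png

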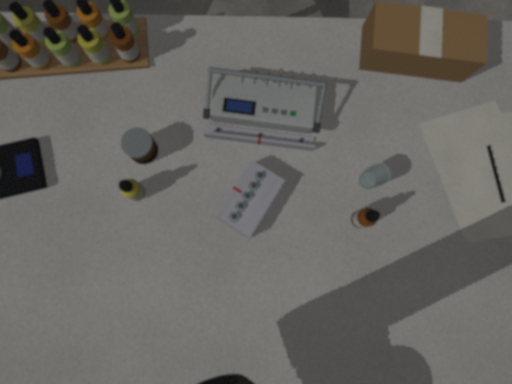

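View pics/scene0.png

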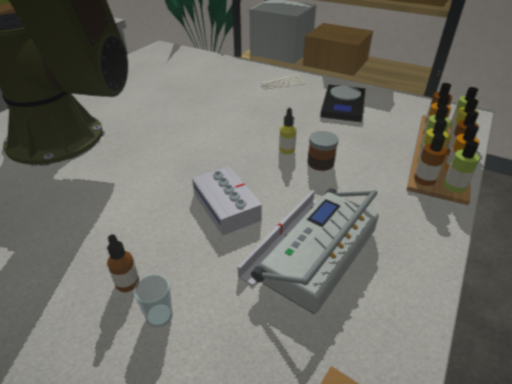

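The top view shows the fence at about (205–315, 130–147), with its red line at (260,139). The block is centred near (251,198), with its red mark at (237,189) facing up-left. Image up is world +x and image left is +y.

```bash
cat > h.py <<'E'
from rig import bot
import cv2,numpy as np
def cam(n):
    c=bot.camera_model(n);R=cv2.Rodrigues(np.array(c['rvec'],float))[0]
    return c,R,-R.T@np.array(c['tvec'],float).ravel()
def ray(n,uv,z):
    c,R,C=cam(n);d=R.T@np.array([(uv[0]-c['cx'])/c['fx'],(uv[1]-c['cy'])/c['fy'],1]);return (C+d*(z-C[2])/d[2])[:2]
def proj(n,P):
    c,R,C=cam(n);p=R@(np.array(P,float)-C);return c['fx']*p[0]/p[2]+c['cx'],c['fy']*p[1]/p[2]+c['cy']
E
python3 - <<'E'
from h import *
im=cv2.imread("pics/top0.png")
hsv=cv2.cvtColor(im,cv2.COLOR_BGR2HSV)
m=((hsv[...,0]<10)|(hsv[...,0]>168))&(hsv[...,1]>90)&(hsv[...,2]>60)
n,l,s,c=cv2.connectedComponentsWithStats(m.astype(np.uint8))
for i in range(1,n):
    if s[i,4]>4 and 190<c[i][0]<340:print(s[i],c[i])
a=cv2.resize(im[110:250,190:340],None,fx=5,fy=4.2857*1,interpolation=cv2.INTER_CUBIC)
a=cv2.resize(im[120:245,195:325],None,fx=4.8,fy=4.8,interpolation=cv2.INTER_CUBIC)
a=np.clip((a.astype(float)-60)*1.5,0,255).astype(np.uint8)
cv2.imwrite("pics/c1.png",a)
g=cv2.cvtColor(im,cv2.COLOR_BGR2GRAY);print(g[200,200:300:4],g[175,240:300:3])
E
```

```text
[258 138   3   5  10] [258.9 140. ]
[234 187   7   5  15] [236.73333333 189.13333333]
[117 115 114 115 116 114 115 114 114 114 111  92  98 116 117 116 116 117
 104  83  84  81 107 117 118] [117 114 113 113 114  98  68  60  81 112 114 114 104  86  80  80  81  80
  82  80]
```

View pics/c1.png

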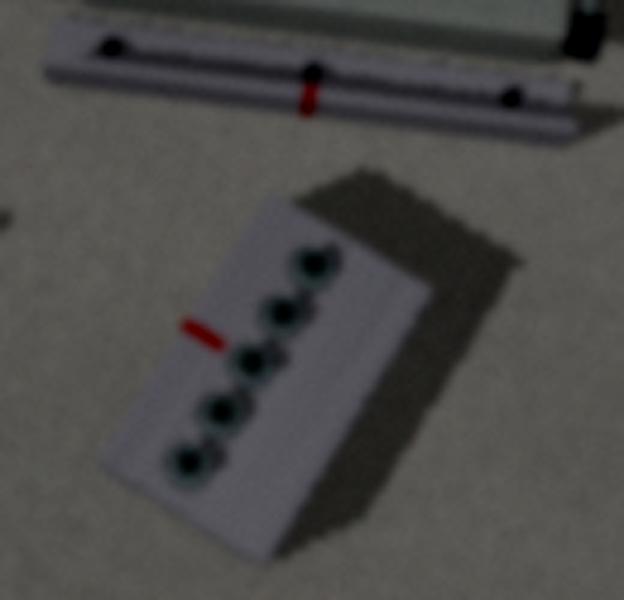

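The enlarged crop shows block top corners at about (275,195), (432,290), (103,460) and (265,562). The fence foot runs from (45,82) to (575,145), and the red line meets it at (307,114).

Run:
```python
from h import *
im=cv2.imread("pics/top0.png").astype(int)
f=lambda p:np.array(p)/4.8+[195,120]-[.4,.4]
n="top"
A,B,C,D=[ray(n,f(p),.045) for p in((275,195),(432,290),(103,460),(265,562))]
print("corners",A,B,C,D,"len",*[np.linalg.norm(x).round(4) for x in(A-B,A-C,C-D,B-D)])
L,M,R=[ray(n,f(p),0) for p in((45,80),(307,114),(575,145))]
print("fence",L,M,R,np.linalg.norm(L-R))
v=L-R;print("station yaw",np.degrees(np.arctan2(-v[0],v[1])))
v=C-A;print("block yaw",np.degrees(np.arctan2(-v[0],v[1])),"centre",(A+B+C+D)/4)
print("red block",ray(n,(236.7,189.1),.045))
# well mouth / bystanders
for k,p in dict(yel=(130,186),jar=(140,145),beaker=(370,180),amb=(360,219)).items():print(k,ray(n,p,.03))
# scene check
for P in((*M,0),(*A,.045),(*C,.045)):print(proj("scene",P))
# block mask
d=(im[...,0]-im[...,2]);print(d[198:200,205:300:5])
```

```text
corners [ 0.64168461 -0.01527858] [ 0.59652229 -0.08821576] [0.51749186 0.063864  ] [ 0.47108807 -0.0097451 ] len 0.0858 0.1473 0.087 0.148
fence [0.71081974 0.09685339] [ 0.69405693 -0.03333182] [ 0.67877351 -0.16719919] 0.26599009026210113
station yaw -6.9197517550739045
block yaw 57.49242894700155 centre [ 0.55669671 -0.01234386]
red block [0.57586614 0.01880804]
yel [0.58517948 0.25718825]
jar [0.68000895 0.23910492]
beaker [ 0.59970548 -0.28705241]
amb [ 0.51021536 -0.25900726]
(np.float64(278.06473787020144), np.float64(235.23831945006583))
(np.float64(259.3832192233926), np.float64(204.5253292615564))
(np.float64(227.7738840069841), np.float64(166.27591668010712))
[[-5 -4 -4 -3 -2  4  4  4  9  7  4  4  4  4 -1 -3 -3 -4 -6]
 [-5 -4 -4 -5  0  4  4  5  9  7  4  4  5  4  0 -3 -2 -4 -4]]
```

Call:
servo_tool(steps="0.026 0.054 0 8 0; 0.052 0.108 0 16 0; 0.078 0.162 0 24 0; 0.104 0.216 0 32 0; 0.13 0.27 0 35 0")

```text
t: 0.72
eef_pos: [0.3419, -0.2358, 0.2312]
ee_rot: [0.876, 0.483, 0.0, -0.0]
wrist_force: [0.8, 0.5, 0.5]
width: 0.0004
grasp_force: 0.0
```

Call:
servo_tool(steps="0.026 0.054 0 0 0; 0.052 0.108 0 0 0; 0.078 0.162 0 0 0; 0.104 0.216 0 0 0; 0.13 0.27 -0.02 0 0")

```text
t: 1.35
eef_pos: [0.4723, 0.0338, 0.2122]
ee_rot: [0.876, 0.482, 0.001, 0.001]
wrist_force: [0.3, 0.1, -0.3]
width: 0.0003
grasp_force: 0.0
```

Call:
servo_tool(steps="0.012 0.036 -0.02 0 0; 0.012 0.036 -0.075 0 0; 0.012 0.036 -0.13 0 0; 0.012 0.036 -0.175 0 0; 0.012 0.036 -0.192 0 0")

```text
t: 1.98
eef_pos: [0.482, 0.0677, 0.0173]
ee_rot: [0.876, 0.482, -0.002, -0.001]
wrist_force: [0.0, -0.1, -0.2]
width: -0.0002
grasp_force: 0.0
```

Call:
servo_tool(steps="0.0084 -0.0054 0 0 0; 0.0150 -0.0095 0 0 0; 0.0215 -0.0137 0 -2 0; 0.028 -0.018 0 -5 0; 0.0345 -0.022 0 -8 0")

```text
t: 2.6
eef_pos: [0.5185, 0.0458, 0.0209]
ee_rot: [0.908, 0.419, 0.0, -0.0]
wrist_force: [-3.5, 6.6, -2.7]
width: 0.0005
grasp_force: 3.5
```

```bash
cat >> h.py <<'E'
M=np.array([.694,-.0333]);Y=np.radians(-6.9)
xs=np.array([np.cos(Y),np.sin(Y)]);ys=np.array([-np.sin(Y),np.cos(Y)])
def rep(tag):
    im=bot.snapshot("top")[:,:,::-1].copy();cv2.imwrite(f"pics/{tag}.png",im)
    d=cv2.GaussianBlur(im,(3,3),0).astype(int);m=((d[...,0]-d[...,2])>0)&(d.max(2)>90)
    hs=cv2.cvtColor(im,cv2.COLOR_BGR2HSV);r=((hs[...,0]<10)|(hs[...,0]>168))&(hs[...,1]>90)&(hs[...,2]>60)
    n,l,s,c=cv2.connectedComponentsWithStats(r.astype(np.uint8))
    for i in range(1,n):
        if s[i,4]>4 and 190<c[i][0]<340:
            w=ray("top",c[i],.045)-M;print("red",c[i].round(1),"st",w@xs,w@ys)
    return im
E
python3 - <<'E'
from h import *
im=rep("p1")
a=cv2.resize(im[120:245,185:325],None,fx=4.8,fy=4.8,interpolation=cv2.INTER_CUBIC)
a=np.clip((a.astype(float)-50)*2,0,255).astype(np.uint8);cv2.imwrite("pics/c2.png",a)
E
```

```text
red [258.9 140. ] st -0.0052923768955673856 0.0011882330868661034
red [244.2 179.6] st -0.10027798137706866 0.02344107133004137
```

View pics/c2.png

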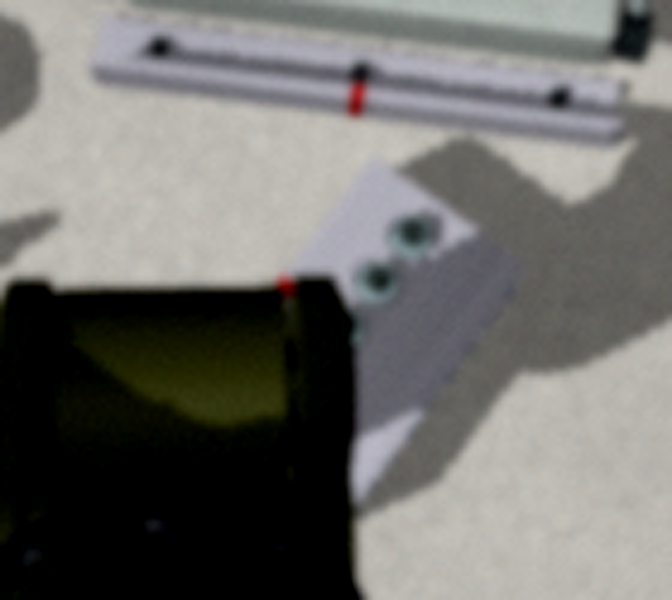

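The enlarged view shows A at about (375,160) and B at (525,272). The block has moved toward the fence with some rotation, and the arm hides the rest of it.

```bash
cat >> h.py <<'E'
def poseAB(A,B):  # world top corners at (45,-75) and (-45,-75)
    v=A-B;th=np.arctan2(v[1],v[0]);x=np.array([np.cos(th),np.sin(th)]);y=np.array([-x[1],x[0]])
    c=(A+B)/2+.075*y;w=c-M
    print("len",np.linalg.norm(v).round(4),"relyaw",np.degrees(th-Y).round(1),"centre",c.round(4),"st",(w@xs).round(4),(w@ys).round(4),"A st",((A-M)@xs).round(4))
    return c,th
E
python3 - <<'E'
from h import *
f=lambda p:np.array(p)/4.8+[185,120]-[.4,.4]
A,B=[ray("top",f(p),.045) for p in((375,160),(525,272))]
c,th=poseAB(A,B)
p=np.array([.5185,.0458])-c;print("tool in block",p@[np.cos(th),np.sin(th)],p@[-np.sin(th),np.cos(th)])
E
```

```text
len 0.0879 relyaw 59.3 centre [ 0.5725 -0.0289] st -0.1212 -0.0103 A st -0.0343
tool in block 0.02634707670004193 0.08833955771368178
```

Call:
servo_tool(steps="-0.0150 0.0115 0 0 0; -0.043 -0.026 0 3 0; -0.071 -0.064 0 3 0; -0.053 -0.078 0 3 0; -0.035 -0.092 0 3 0")

```text
t: 3.28
eef_pos: [0.4844, -0.0476, 0.0214]
ee_rot: [0.896, 0.443, 0.001, 0.001]
wrist_force: [-0.4, -0.3, -0.1]
width: 0.0002
grasp_force: 0.0
```

Call:
servo_tool(steps="0.0074 0.0095 0 0 0; 0.014 0.017 0 -3 0; 0.0213 0.0238 0 -9 0; 0.0293 0.0298 0 -15 0; 0.0379 0.035 0 -21 0")

```text
t: 3.9
eef_pos: [0.5199, -0.0104, 0.0199]
ee_rot: [0.962, 0.271, -0.001, -0.0]
wrist_force: [-9.0, 0.5, 1.5]
width: -0.0001
grasp_force: 3.5
```

```bash
cat >> h.py <<'E'
def crop(im,n):
    a=cv2.resize(im[120:245,185:325],None,fx=4.8,fy=4.8,interpolation=cv2.INTER_CUBIC)
    cv2.imwrite(n,np.clip((a.astype(float)-50)*2,0,255).astype(np.uint8))
fc=lambda p:np.array(p)/4.8+[185,120]-[.4,.4]
E
python3 - <<'E'
from h import *
crop(rep("p2"),"pics/c3.png")
E
```

```text
red [258.9 140. ] st -0.0052923768955673856 0.0011882330868661034
red [247.  166.5] st -0.06980128721980064 0.020844230885600782
```

View pics/c3.png

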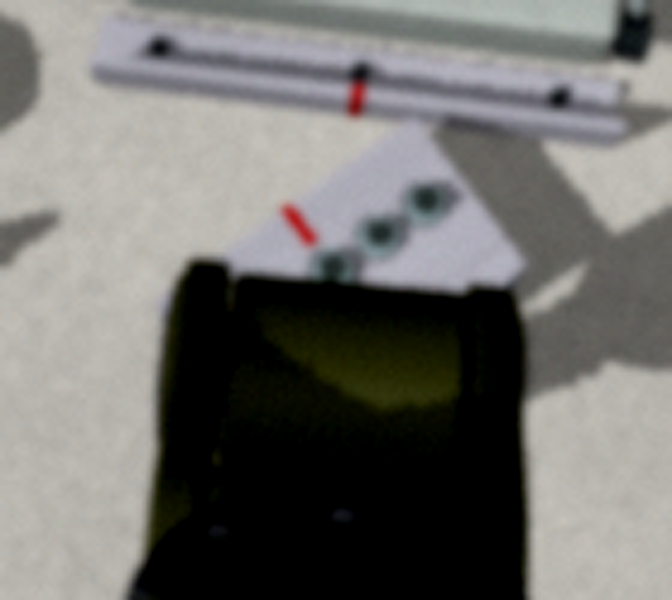

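The view shows A at (422,122) and B at (527,262), with the block's red mark at (300,225). The turn is well under way, but corner A is now close to the fence.

Run:
```python
from h import *
A,B=[ray("top",fc(p),.045) for p in((422,122),(527,262))]
c,th=poseAB(A,B)
p=np.array([.5199,-.0104])-c;print("tool in block",p@[np.cos(th),np.sin(th)],p@[-np.sin(th),np.cos(th)])
r=ray("top",(247.0,166.5),.045)-c;print("red in block (exp ~37,0)",r@[np.cos(th),np.sin(th)],r@[-np.sin(th),np.cos(th)])
```

```text
len 0.0829 relyaw 42.5 centre [ 0.5999 -0.0254] st -0.0943 -0.0035 A st -0.0131
tool in block -0.05633042656999001 0.05880761653298847
red in block (exp ~37,0) 0.034532744340939545 0.0013867078048133347
```

Call:
servo_tool(steps="-0.024 -0.017 0 0 0; 0.007 -0.06 0 4 0; 0.038 -0.104 0 4 0; 0.0695 -0.147 0 4 0; 0.113 -0.116 0 4 0")

```text
t: 4.58
eef_pos: [0.6348, -0.1315, 0.0207]
ee_rot: [0.953, 0.304, 0.001, 0.001]
wrist_force: [0.5, 0.4, 0.3]
width: -0.0001
grasp_force: 0.0
```

Call:
servo_tool(steps="-0.006 0.009 0 0 0; -0.0108 0.0157 0 0 0; -0.0155 0.0223 0 -2 0; -0.02 0.029 0 -5 0; -0.0242 0.0358 0 -8 0")

```text
t: 5.2
eef_pos: [0.6085, -0.092, 0.0199]
ee_rot: [0.971, 0.238, -0.0, 0.001]
wrist_force: [1.3, -5.7, -4.2]
width: -0.0001
grasp_force: 2.9
```

Run:
```python
from h import *
crop(rep("p3"),"pics/c4.png")
```

```text
red [258.8 140.1] st -0.0055871259949771745 0.0014349305912654052
red [237.3 168.9] st -0.07783708386530144 0.04178623849577923
```

View pics/c4.png

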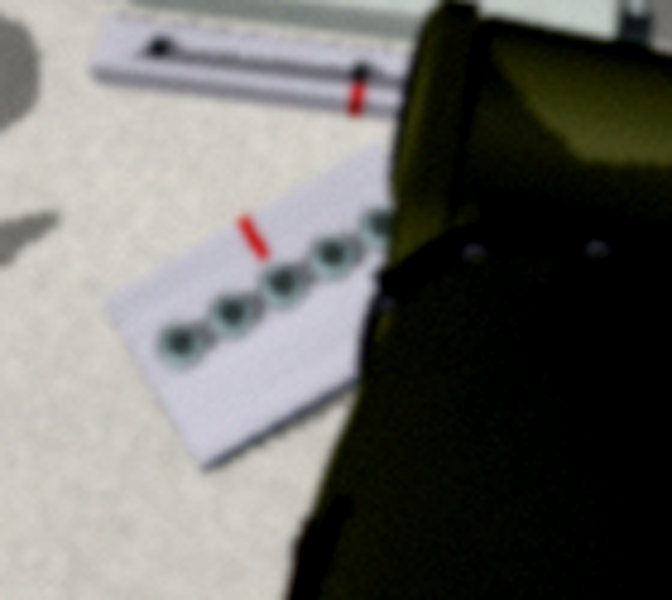

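The view shows C at (107,305), D at (203,462), and the red mark from (240,216) to (265,260). The marked edge passes (385,145).

Run:
```python
from h import *
C,E,D,r0,r1=[ray("top",fc(p),.045) for p in((107,305),(385,145),(203,462),(240,216),(265,260))]
for v in(C-E,):th=np.arctan2(-v[0],v[1])
v=C-D;print("ang",np.degrees(th-Y),np.degrees(np.arctan2(v[1],v[0])-Y),np.linalg.norm(v),"red dir",np.degrees(np.arctan2(*(r0-r1)[::-1])-Y),"C-r0",np.linalg.norm(C-r0))
x=np.array([np.cos(th),np.sin(th)]);y=np.array([-x[1],x[0]]);c=r0-.045*x;c2=(C+D)/2-.075*y
for k in(c,c2):print("centre",k,"st",(k-M)@xs,(k-M)@ys)
p=np.array([.6085,-.092])-c;print(p@x,p@y)
```

```text
ang 37.56643735278077 38.44600094255747 0.08526651988319352 red dir 36.00989211477168 C-r0 0.07444289296488617
centre [0.59277534 0.00060126] st -0.10456431470949558 0.02149491534271754
centre [ 0.59111852 -0.00199473] st -0.105897262848988 0.0187186811614304
-0.03370468335777979 -0.08767127713485079
```

Call:
servo_tool(steps="0.006 -0.008 0.015 0 0; 0.006 -0.008 0.075 0 0; 0.033 0.04 0.08 3 0; 0.0587 0.087 0.08 3 0; 0.0587 0.087 0.06 3 0")

```text
t: 5.88
eef_pos: [0.6703, -0.0018, 0.0822]
ee_rot: [0.964, 0.266, 0.002, 0.001]
wrist_force: [0.6, -0.6, -0.0]
width: 0.0004
grasp_force: 0.0
```

Call:
servo_tool(steps="-0.003 -0.003 -0.04 0 0; -0.003 -0.003 -0.06 0 0; -0.009 -0.0065 -0.06 0 0; -0.016 -0.0105 -0.06 -2 0; -0.023 -0.014 -0.06 -5 0")

```text
t: 6.5
eef_pos: [0.6462, -0.0193, 0.0217]
ee_rot: [0.975, 0.221, 0.002, 0.001]
wrist_force: [6.3, -0.0, -2.8]
width: 0.0002
grasp_force: 2.7
```

Call:
servo_tool(steps="-0.0065 -0.004 0 -3 0; -0.013 -0.008 0 -6 0; -0.02 -0.012 0 -9 0; -0.027 -0.016 0 -12 0; -0.034 -0.019 0 -15 0")

```text
t: 7.12
eef_pos: [0.6121, -0.0384, 0.0217]
ee_rot: [0.996, 0.091, 0.002, 0.001]
wrist_force: [5.7, -1.6, -4.3]
width: -0.0001
grasp_force: 2.6
```

Run:
```python
from h import *
crop(rep("p4"),"pics/c5.png")
```

```text
(no output)
```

View pics/c5.png

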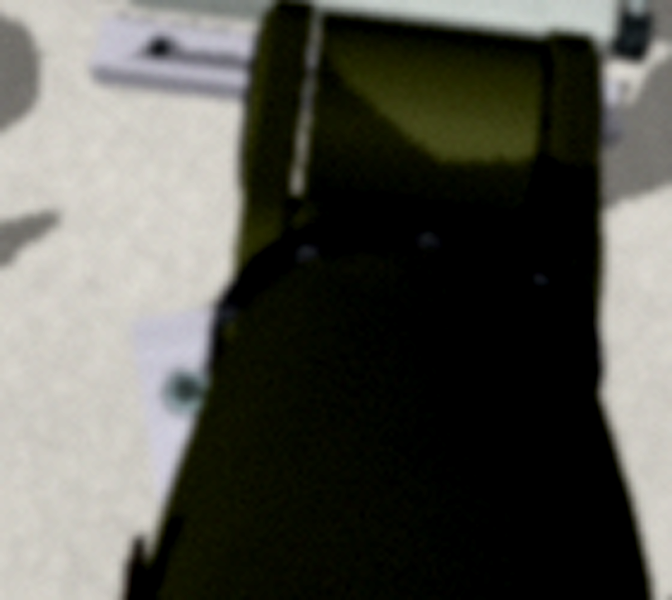

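The arm covers most of the block. Its left edge, from (135,327) to (170,500), shows it is nearly square and well clear of the fence. I'll back off behind it to measure.

Call:
servo_tool(steps="0.008 0.002 0.02 0 0; 0.008 0.002 0.08 0 0; -0.05 0 0.11 -4 0; -0.11 0 0.11 -8 0; -0.17 0 0.11 -14 0")

```text
t: 7.8
eef_pos: [0.4395, -0.0377, 0.1311]
ee_rot: [1.0, -0.031, 0.001, 0.0]
wrist_force: [0.8, -0.6, 1.3]
width: -0.0003
grasp_force: 0.0
```

Call:
servo_tool(steps="-0.045 0 0 -2 100; -0.06 0 0 -2 100; -0.06 0 0 -2 100")

```text
t: 8.18
eef_pos: [0.3817, -0.0378, 0.1307]
ee_rot: [0.999, -0.047, 0.001, 0.0]
wrist_force: [-0.4, -0.3, 0.5]
width: 0.0546
grasp_force: 0.0
```

Run:
```python
from h import *
crop(rep("p5"),"pics/c6.png")
```

```text
red [258.9 140. ] st -0.0052923768955673856 0.0011882330868661034
red [245.8 185.3] st -0.11268318336679224 0.018552606331405548
```

View pics/c6.png

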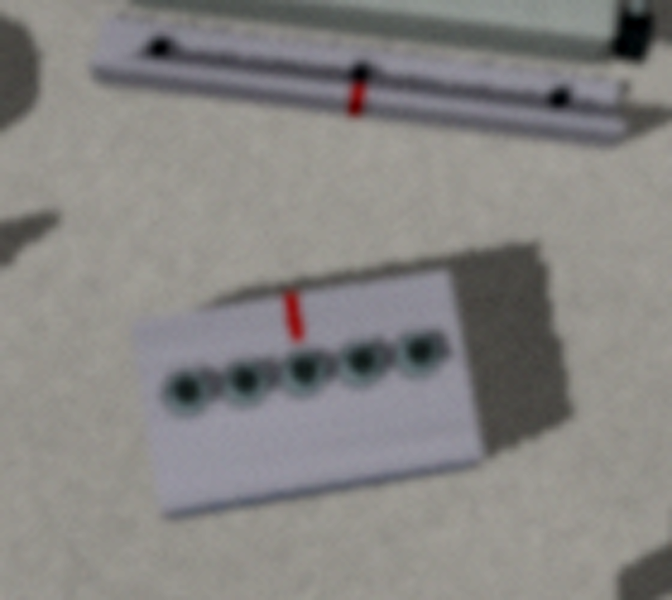

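The block is in full view: C (135,327), A (450,268), B (483,457), D (164,509), with the red mark at (290,295) to (298,338).

```bash
cat >> h.py <<'E'
def auto(im,tool=None):
    # marked-side edge: topmost block pixels per column, red mark for the lengthwise position
    d=cv2.GaussianBlur(im,(3,3),0).astype(int);m=((d[...,0]-d[...,2])>0)&(d.max(2)>75)
    hs=cv2.cvtColor(im,cv2.COLOR_BGR2HSV);r=((hs[...,0]<10)|(hs[...,0]>168))&(hs[...,1]>90)&(hs[...,2]>60)
    n,l,s,ce=cv2.connectedComponentsWithStats(m[:245,185:325].astype(np.uint8))
    out=[]
    for i in range(1,n):
        if s[i,4]>400: out.append((i,s[i].tolist()))
    print(out); return m,l
def quad(C,A,B,D):
    C,A,B,D=[ray("top",fc(p),.045) for p in(C,A,B,D)]
    t=[np.degrees(np.arctan2(-(p-q)[0],(p-q)[1])-Y) for p,q in((C,A),(D,B))]+[np.degrees(np.arctan2(*(p-q)[::-1])-Y) for p,q in((C,D),(A,B))]
    c=(A+B+C+D)/4;print("angles",np.round(t,1),"len",np.linalg.norm(C-A),np.linalg.norm(A-B),"centre",c,"st",(c-M)@xs,(c-M)@ys)
E
python3 - <<'E'
from h import *
quad((135,327),(450,268),(483,457),(164,509))
im=cv2.imread("pics/p5.png");m,l=auto(im)
E
```

```text
angles [17.8 16.  16.4 15.7] len 0.1488566447808715 0.089414053119831 centre [ 0.54991188 -0.0082016 ] st -0.14605977903989192 0.007606328660286307
[(1, [20, 68, 120, 63, 4548]), (3, [19, 123, 111, 27, 1413]), (6, [28, 176, 73, 52, 2748])]
```

Call:
servo_tool(steps="0.02 0.02 -0.05 -1 100; 0.04 0.04 -0.1 -1.5 100; 0.06 0.04 -0.123 -1.5 100; 0.085 0.04 -0.123 -1.5 100; 0.085 0.04 -0.123 -1.5 100")

```text
t: 8.85
eef_pos: [0.4681, 0.0026, 0.0059]
ee_rot: [0.998, -0.06, 0.0, -0.0]
wrist_force: [-0.1, 0.8, 0.5]
width: 0.0853
grasp_force: 0.0
```

Call:
servo_tool(steps="0.01 -0.0012 0 0 100; 0.018 -0.0022 0 0 100; 0.026 -0.0031 0 0 100; 0.034 -0.0041 0 0 100; 0.042 -0.005 0 0 100")

```text
t: 9.48
eef_pos: [0.5076, -0.0021, 0.0063]
ee_rot: [0.998, -0.06, -0.001, -0.0]
wrist_force: [-6.4, 4.3, 2.0]
width: 0.0854
grasp_force: 3.5
```

```bash
cat >> h.py <<'E'
def edge(im,lo=185,hi=325):
    # subpixel front edge of block top: red mark comps + B-R transition below the fence
    hs=cv2.cvtColor(im,cv2.COLOR_BGR2HSV);r=((hs[...,0]<10)|(hs[...,0]>168))&(hs[...,1]>90)&(hs[...,2]>60)
    n,l,s,ce=cv2.connectedComponentsWithStats(r.astype(np.uint8))
    k=[i for i in range(1,n) if s[i,4]>4 and 190<ce[i][0]<340 and s[i,1]>142]
    d=cv2.GaussianBlur(im,(3,3),0).astype(float);q=d[...,0]-d[...,2]
    P=[]
    for u in range(lo,hi):
        v0=int(139+(u-259)*.119)+9
        col=q[v0:v0+80,u]
        for j in range(1,len(col)-5):
            if col[j-1]<0<=col[j] and (col[j:j+5]>0).all() and d[v0+j+2,u].max()>100:
                P.append((u,v0+j-1+(-col[j-1])/(col[j]-col[j-1])));break
    P=np.array([ray("top",p,.045) for p in P])-M;S=np.c_[P@xs,P@ys]
    for _ in range(4):
        f=np.polyfit(S[:,1],S[:,0],1);e=S[:,0]-np.polyval(f,S[:,1]);S=S[abs(e)<max(.0015,2*e.std())]
    print("edge pts",len(S),"y range",S[:,1].min().round(4),S[:,1].max().round(4),"relyaw",np.degrees(np.arctan(-f[0])).round(2),"edge x at y0",f[1].round(4),"rms",e.std().round(4))
    for i in k:
        w=ray("top",ce[i],.045)-M;print("red block st",w@xs,w@ys,"px",ce[i],s[i])
E
python3 - <<'E'
from h import *
edge(cv2.imread("pics/p5.png"))
im=rep("p6");edge(im)
E
```

```text
edge pts 37 y range -0.0483 0.0903 relyaw 16.91 edge x at y0 -0.0957 rms 0.0007
red block st -0.11268318336679224 0.018552606331405548 px [245.77777778 185.33333333] [245 181   3   9  18]
red [258.8 140.1] st -0.0055871259949771745 0.0014349305912654052
red [253.5 177. ] st -0.09184213174958206 0.003646693575835186
edge pts 44 y range -0.0632 0.0726 relyaw 5.72 edge x at y0 -0.08 rms 0.0005
red block st -0.09184213174958206 0.003646693575835186 px [253.5 177. ] [253 173   2   9  18]
```

Call:
servo_tool(steps="0.008 -0.0012 0 0 100; 0.016 -0.0026 0 0 100; 0.024 -0.004 0 0 100; 0.032 -0.0055 0 0 100; 0.04 -0.007 0 0 100")

```text
t: 10.15
eef_pos: [0.5472, -0.0094, 0.0063]
ee_rot: [0.998, -0.06, -0.002, -0.0]
wrist_force: [-10.8, 1.8, 5.0]
width: 0.0854
grasp_force: 5.7
```

Run:
```python
from h import *
im=rep("p7");edge(im);crop(im,"pics/c7.png")
```

```text
red [258.8 139.8] st -0.00485336721925554 0.0014662507162932744
red [259.5 162. ] st -0.05605262377533363 -0.005853739991532356
edge pts 29 y range -0.0787 0.0643 relyaw 0.34 edge x at y0 -0.0457 rms 0.0005
red block st -0.05605262377533363 -0.005853739991532356 px [259.5 162. ] [259 159   2   7  12]
```

View pics/c7.png

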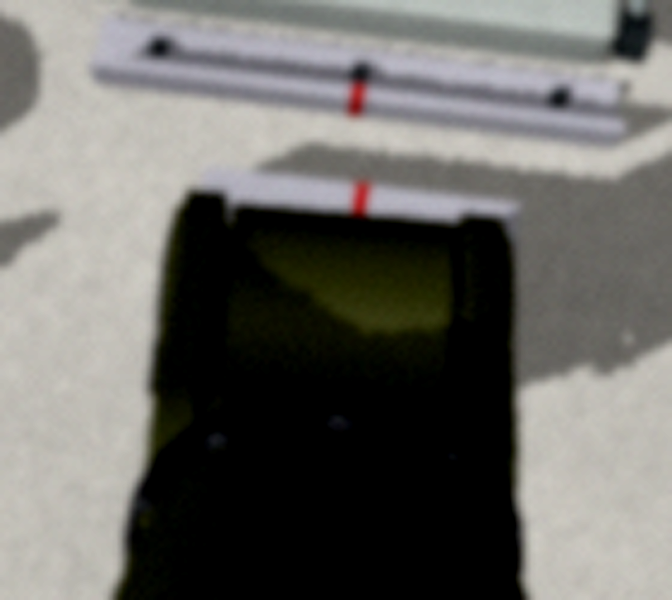

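Now square, with the gap seen at about 10 px. The block's red mark is at (259.5,162) and the fence's at (258.8,140). I'll compute the exact offset and remaining gap.

```bash
cat >> h.py <<'E'
def redoff(im):
    b,g,r=[im[...,i].astype(float) for i in range(3)];w=np.clip(r-np.maximum(g,b)-15,0,None);w[:,:240]=0;w[:,280:]=0
    for n,(a,z,e) in {"fence":(130,148,.02),"block":(148,190,.045)}.items():
        q=w.copy();q[:a]=0;q[z:]=0
        vs=np.where(q.sum(1)>10)[0]
        if len(vs)==0: print(n,"none");continue
        v,u=np.mgrid[:384,:512];c=((u*q).sum()/q.sum(),(v*q).sum()/q.sum());p=ray("top",c,e)-M
        print(n,"px",np.round(c,2),"rows",vs[[0,-1]],"lateral",(p@ys).round(4),"x",(p@xs).round(4))
E
python3 - <<'E'
from h import *
im=cv2.imread("pics/p7.png");redoff(im)
for p in((100,70),(360,105),(620,137)):  # fence front foot / top edge candidates in crop
    for z in (0,.03):
        w=ray("top",fc(p),z)-M;print(p,z,(w@xs).round(4),(w@ys).round(4))
P=lambda s:proj("top",(*(M+s[0]*xs+s[1]*ys),s[2]))
for s in((0,0,0),(0,0,.03),(0,0,.045)):print(s,np.round((np.array(P(s))+.4-[185,120])*4.8,1))
E
```

```text
fence px [258.89 139.99] rows [137 143] lateral 0.0006 x 0.0023
block px [259.68 160.94] rows [158 164] lateral -0.006 x -0.0536
(100, 70) 0 0.0066 0.1285
(100, 70) 0.03 -0.0025 0.1248
(360, 105) 0 0.005 -0.002
(360, 105) 0.03 -0.004 -0.0012
(620, 137) 0 0.0049 -0.1329
(620, 137) 0.03 -0.0041 -0.1276
(0, 0, 0) [354.9 114.1]
(0, 0, 0.03) [358.5  96.7]
(0, 0, 0.045) [360.4  87.5]
```

Call:
servo_tool(steps="0.0061 0.0006 0 0 100; 0.0122 0.0012 0 0 100; 0.0184 0.0017 0 0 100; 0.0245 0.0023 0 0 100; 0.0306 0.0029 0 0 100")

```text
t: 10.82
eef_pos: [0.5778, -0.0068, 0.0063]
ee_rot: [0.998, -0.06, -0.002, 0.0]
wrist_force: [-11.4, -1.0, 3.7]
width: 0.0852
grasp_force: 5.5
```

Run:
```python
from h import *
im=rep("p8");edge(im);redoff(im)
```

```text
red [258.7 142.4] st -0.010993160753331331 0.0009230367122464991Traceback (most recent call last):
  File "<stdin>", line 2, in <module>
  File "h.py", line 56, in edge
    P=np.array([ray("top",p,.045) for p in P])-M;S=np.c_[P@xs,P@ys]
      ~~~~~~~~~~~~~~~~~~~~~~~~~~~~~~~~~~~~~~~~^~
ValueError: operands could not be broadcast together with shapes (0,) (2,)
```

```bash
cat >> h.py <<'E'
def redrows(im):
    b,g,r=[im[...,i].astype(float) for i in range(3)];w=np.clip(r-np.maximum(g,b)-5,0,None);u=np.arange(250,270)
    for v in range(133,160):
        q=w[v,250:270]
        if q.sum()>25:
            c=(q*u).sum()/q.sum();print(v,round(c,2),int(q.sum()),*[f"z{z}: y {((ray('top',(c,v),z)-M)@ys)*1000:.1f} x {((ray('top',(c,v),z)-M)@xs)*1000:.1f}" for z in(.03,.045)])
def prof(im):
    for u in(230,245,275,290): print(u,[int(x) for x in im[int(133+(u-259)*.119):,u].max(1)[:24]],[int(x) for x in (im[...,0].astype(int)-im[...,2])[int(133+(u-259)*.119):,u][:24]])
E
python3 - <<'E'
from h import *
im=cv2.imread("pics/p8.png");redrows(im);prof(im)
a=np.clip((im.astype(float)-50)*2,0,255).astype(np.uint8)[120:175,200:320];cv2.imwrite("pics/c8.png",cv2.resize(a,None,fx=6,fy=6,interpolation=cv2.INTER_CUBIC))
E
```

```text
137 259.29 76 z0.03: y 0.7 x 6.5 z0.045: y 1.1 x 1.8
138 259.14 137 z0.03: y 0.8 x 4.1 z0.045: y 1.2 x -0.5
139 259.05 164 z0.03: y 0.7 x 1.7 z0.045: y 1.1 x -2.9
140 258.92 149 z0.03: y 0.8 x -0.7 z0.045: y 1.1 x -5.3
141 258.79 124 z0.03: y 0.8 x -3.1 z0.045: y 1.2 x -7.7
142 258.61 93 z0.03: y 0.9 x -5.6 z0.045: y 1.3 x -10.0
143 258.51 83 z0.03: y 0.9 x -8.0 z0.045: y 1.3 x -12.4
144 258.59 97 z0.03: y 0.5 x -10.3 z0.045: y 0.8 x -14.7
145 258.68 124 z0.03: y 0.0 x -12.7 z0.045: y 0.4 x -17.0
146 258.67 120 z0.03: y -0.2 x -15.0 z0.045: y 0.1 x -19.3
147 258.71 58 z0.03: y -0.6 x -17.4 z0.045: y -0.2 x -21.7
230 [145, 136, 119, 109, 114, 129, 141, 138, 127, 119, 120, 126, 131, 120, 101, 83, 72, 64, 60, 53, 49, 47, 44, 43] [5, 4, 5, 4, 5, 5, 5, 4, 5, 5, 3, 0, 0, 0, 0, -1, -4, -3, -6, -6, -10, -6, -9, -10]
245 [146, 132, 114, 106, 117, 133, 144, 138, 120, 101, 93, 104, 123, 131, 114, 76, 50, 47, 49, 54, 56, 59, 61, 62] [5, 5, 4, 3, 4, 5, 6, 5, 4, 3, 1, 2, 2, 3, 3, -2, -8, -12, -13, -14, -15, -15, -15, -17]
275 [152, 146, 132, 115, 111, 121, 138, 145, 138, 115, 97, 92, 96, 92, 72, 51, 47, 50, 53, 56, 58, 58, 61, 63] [5, 5, 5, 4, 4, 5, 5, 6, 6, 4, 3, 2, 0, -2, -4, -7, -11, -13, -14, -14, -15, -14, -16, -16]
290 [151, 147, 133, 116, 112, 122, 137, 143, 134, 113, 94, 93, 109, 121, 121, 107, 96, 92, 88, 88, 86, 84, 85, 83] [5, 5, 5, 4, 4, 3, 4, 5, 5, 4, 3, 1, 2, 1, 3, 3, 1, 1, 0, 0, -1, 0, -1, -2]
```

View pics/c8.png

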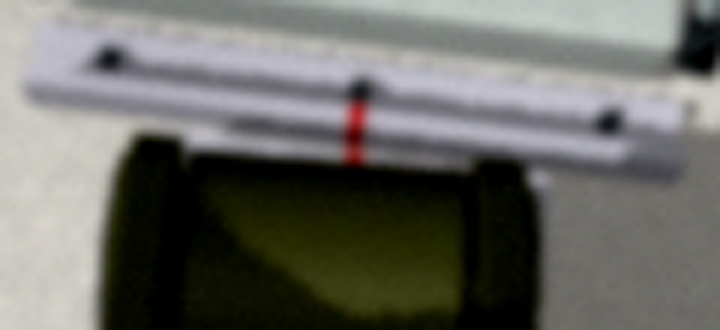

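The view shows the lines meeting at about (355,130). The remaining gap is about 13 mm and the lateral error is under 1 mm. I'll close in slowly.

Call:
servo_tool(steps="0.0025 -0.0002 0 0 100; 0.005 -0.0004 0 0 100; 0.0072 -0.0005 0 0 100; 0.009 -0.0006 0 0 100; 0.0105 -0.0008 0 0 100")

```text
t: 11.5
eef_pos: [0.5882, -0.0074, 0.0063]
ee_rot: [0.998, -0.06, -0.002, -0.0]
wrist_force: [-11.3, 1.6, 5.3]
width: 0.0853
grasp_force: 5.8
```

Call:
servo_tool(steps="0.0008 -0.0001 0 0 100; 0.0015 -0.0002 0 0 100; 0.002 -0.0002 0 0 100")

```text
t: 11.88
eef_pos: [0.5901, -0.0076, 0.0064]
ee_rot: [0.998, -0.06, -0.002, 0.0]
wrist_force: [-11.6, -0.1, 4.2]
width: 0.085
grasp_force: 5.8
```

Run:
```python
from h import *
im=rep("p9");redrows(im);prof(im)
```

```text
137 259.14 59 z0.03: y 1.1 x 6.5 z0.045: y 1.4 x 1.8
138 259.14 99 z0.03: y 0.8 x 4.1 z0.045: y 1.2 x -0.5
139 259.12 84 z0.03: y 0.6 x 1.7 z0.045: y 1.0 x -2.9
230 [147, 135, 119, 109, 112, 115, 107, 87, 71, 63, 58, 53, 48, 49, 52, 47, 43, 43, 44, 41, 41, 43, 42, 45] [5, 5, 4, 4, 4, 4, 2, 1, -1, -3, -5, -6, -8, -8, -8, -8, -9, -9, -10, -10, -10, -9, -12, -9]
245 [147, 133, 115, 106, 108, 108, 98, 78, 58, 48, 49, 51, 55, 59, 61, 64, 63, 66, 68, 69, 70, 72, 73, 75] [5, 5, 4, 3, 4, 3, 3, 0, -5, -10, -12, -13, -15, -14, -15, -16, -16, -17, -17, -18, -18, -19, -18, -19]
275 [151, 141, 124, 112, 108, 104, 88, 64, 49, 48, 52, 56, 58, 59, 61, 63, 63, 67, 67, 70, 70, 71, 73, 74] [6, 4, 4, 4, 5, 3, 2, -3, -8, -12, -12, -14, -13, -15, -16, -16, -17, -17, -17, -17, -18, -19, -19, -18]
290 [151, 141, 126, 113, 107, 107, 109, 115, 118, 107, 93, 84, 83, 81, 77, 76, 75, 75, 74, 75, 75, 76, 78, 80] [6, 5, 4, 5, 3, 4, 4, 3, 4, 2, 1, 0, 1, 0, -1, -2, -2, -2, 0, -2, -2, -4, -4, -3]
```

Call:
servo_tool(steps="0.0005 0 0 0 100; 0.001 -0.0001 0 0 100; 0.0015 -0.0002 0 0 100; 0.002 -0.0002 0 0 100; 0.0025 -0.0003 0 0 100")

```text
t: 12.55
eef_pos: [0.5927, -0.0078, 0.0064]
ee_rot: [0.998, -0.06, -0.002, -0.0]
wrist_force: [-11.4, 1.7, 4.9]
width: 0.0854
grasp_force: 5.7
```

Call:
servo_tool(steps="0.0005 0 0 0 100; 0.001 -0.0001 0 0 100; 0.0015 -0.0002 0 0 100; 0.002 -0.0002 0 0 100")

```text
t: 13.05
eef_pos: [0.5931, -0.0078, 0.0063]
ee_rot: [0.998, -0.06, -0.004, -0.0]
wrist_force: [-28.2, 3.5, 17.3]
width: 0.0856
grasp_force: 14.9
```

Call:
servo_tool(steps="-0.004 0.0005 0 0 100; -0.03 0.0035 0 0 100; -0.09 0.01 0.02 0 100; -0.15 0.018 0.06 0 100; -0.21 0.025 0.1 0 100")

```text
t: 13.68
eef_pos: [0.4018, 0.0149, 0.0958]
ee_rot: [0.998, -0.06, 0.0, 0.0]
wrist_force: [0.7, -0.5, 1.3]
width: 0.0856
grasp_force: 0.0
```

Run:
```python
from h import *
im=rep("p10");redrows(im);prof(im)
a=np.clip((im.astype(float)-50)*2,0,255).astype(np.uint8)[120:200,200:320];a=cv2.resize(a,None,fx=6,fy=6,interpolation=cv2.INTER_CUBIC);cv2.imwrite("pics/c9.png",a)
s=bot.snapshot("scene")[:,:,::-1];cv2.imwrite("pics/s9.png",s)
b=cv2.resize(np.clip((s.astype(float)-40)*1.8,0,255).astype(np.uint8)[160:270,200:330],None,fx=4,fy=4,interpolation=cv2.INTER_CUBIC)
H=np.zeros((600,800,3),np.uint8);a2=cv2.resize(a,(480,320));b2=cv2.resize(b,(320,271));H[:320,:480]=a2;H[:271,480:]=b2
# rectified top-plane zoom
cv2.imwrite("pics/v10.png",H[:320])
```

```text
red [258.8 142. ] st -0.00998318441466075 0.0008155510182000187
137 259.26 34 z0.03: y 0.8 x 6.5 z0.045: y 1.2 x 1.8
138 259.31 88 z0.03: y 0.4 x 4.2 z0.045: y 0.8 x -0.5
139 259.19 127 z0.03: y 0.4 x 1.7 z0.045: y 0.8 x -2.9
140 259.06 138 z0.03: y 0.5 x -0.7 z0.045: y 0.8 x -5.2
141 258.94 140 z0.03: y 0.5 x -3.1 z0.045: y 0.8 x -7.6
142 258.8 145 z0.03: y 0.5 x -5.5 z0.045: y 0.9 x -10.0
143 258.65 142 z0.03: y 0.6 x -7.9 z0.045: y 1.0 x -12.4
144 258.52 142 z0.03: y 0.6 x -10.3 z0.045: y 1.0 x -14.7
145 258.47 138 z0.03: y 0.5 x -12.7 z0.045: y 0.8 x -17.1
146 258.47 126 z0.03: y 0.2 x -15.1 z0.045: y 0.6 x -19.4
147 258.5 84 z0.03: y -0.1 x -17.4 z0.045: y 0.3 x -21.7
230 [123, 113, 100, 91, 91, 102, 115, 120, 122, 123, 124, 124, 125, 125, 126, 125, 125, 123, 119, 109, 101, 94, 93, 99] [4, 4, 4, 3, 3, 4, 4, 3, 3, 4, 4, 4, 5, 3, 5, 5, 5, 5, 5, 6, 6, 7, 6, 7]
245 [114, 102, 90, 88, 91, 102, 114, 122, 124, 122, 123, 125, 126, 126, 126, 125, 123, 112, 94, 75, 65, 62, 69, 85] [3, 4, 3, 3, 3, 4, 5, 4, 6, 3, 5, 5, 4, 4, 5, 4, 5, 5, 6, 4, 4, 3, 6, 8]
275 [118, 105, 93, 90, 90, 94, 104, 118, 124, 124, 124, 124, 123, 124, 124, 123, 123, 115, 104, 94, 89, 89, 95, 105] [4, 3, 4, 3, 3, 3, 3, 3, 5, 4, 5, 4, 4, 5, 5, 3, 5, 5, 4, 4, 4, 3, 4, 4]
290 [115, 102, 91, 89, 89, 95, 108, 117, 123, 123, 123, 121, 120, 120, 120, 121, 119, 118, 118, 116, 116, 113, 111, 109] [4, 4, 4, 3, 3, 4, 4, 4, 4, 4, 4, 4, 4, 4, 3, 4, 3, 3, 3, 2, 3, 2, 2, 1]
```

View pics/v10.png

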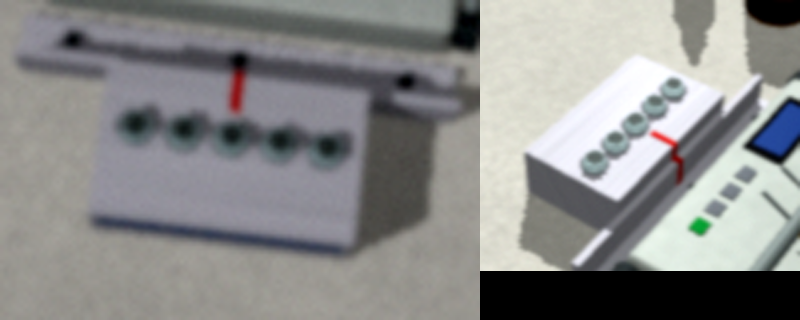

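The view shows the block against the fence with the red lines continuous at (237,70–110). The scene view agrees, with the line bending at (672,150). One numeric check of squareness remains.

Run:
```python
from h import *
im=cv2.imread("pics/p10.png");d=cv2.GaussianBlur(im,(3,3),0).astype(float);g=d.mean(2)
def fit(us,v0f,n,z,pol,nm):
    P=[]
    for u in us:
        v0=int(v0f(u));gr=pol*np.diff(g[v0:v0+n,u]);gr[gr<0]=0;j=gr.argmax();k=slice(max(j-2,0),j+3)
        P.append(ray("top",(u,v0+.5+(np.arange(len(gr))[k]*gr[k]).sum()/gr[k].sum()),z)-M)
    P=np.array(P);x=P@xs;y=P@ys
    for _ in range(4):
        f=np.polyfit(y,x,1);e=x-np.polyval(f,y);o=abs(e)<=max(2*e.std(),.0004);x,y=x[o],y[o]
    print(nm,len(x),"yaw",np.degrees(np.arctan(-f[0])).round(2),"x0",f[1].round(4),"rms",e.std().round(5))
fit(range(226,286),lambda u:174+(u-226)*.11-3,8,.045,-1,"block rear top")
fit(range(204,225),lambda u:131+(u-204)*.119,9,.0,-1,"fence L part")
fit([*range(208,224),*range(296,312)],lambda u:133+(u-204)*.119,7,.03,1,"fence slot edge")
fit(range(206,314),lambda u:127+(u-204)*.119,6,.03,-1,"slot upper")
import sys
```

```text
block rear top 60 yaw -0.1 x0 -0.0908 rms 0.00014
fence L part 21 yaw -2.49 x0 0.0035 rms 0.00032
fence slot edge 24 yaw -0.31 x0 -0.0101 rms 0.00028
slot upper 92 yaw 0.32 x0 0.0136 rms 0.00059
```

```bash
python3 -c "
from rig import bot
print(bot.hand_in())"
```

```text
the job is handed in; nothing more can be done
None
```

The job is handed in, with no verdict returned: the block lies flush against the fence (about 0.1° off square by my measurement, red lines within about 1 mm), it was square before it touched, and I saw nothing else disturbed.

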